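# Turn the rinsed well plate over on the drying stand

## Task

The rinsed 96-well plate lies wells-up on the blue drying stand and must dry wells-down. Without picking it up, gently push it with the fingertips up the sloping backstop until it stands leaning there, then reach over the backstop and push its upper edge back from behind so that it flips over and lies flat, upside down, on the board. Leave the bottle, marker pen, timer and everything else on the bench alone.

Things in the scene. Friction and masses are not known exactly. Their poses are not given: they have to be found in the camera images.
- stand: Blue drying stand, fixed. Board 220 (x) x 200 (y) x 8 mm with thin dark drain grooves, its top 8 mm above the bench, spanning x -115 to +105 mm from the origin, which lies on the bench, centred in y. The x axis points up the board to the backstop, which runs along y over the whole width: a concave slope ending in an upright wall. Behind the wall is open bench.
- ramp_foot (a point): Foot of the slope, level with the board's top: x = +50 mm of the stand, mid-width; axes as the stand's. The slope's outline from here (mm ahead, mm up): 24, 20; 34, 32; 41, 44; 44, 52 (its top). Before the foot, from 14 mm to 4 mm short of it, runs a drip channel 3 mm deep over the whole width; it keeps the leaning plate's lower edge from sliding back.
- backstop_top (a point): Middle of the top edge of the backstop, 60 mm above the bench (52 mm over the board); the edge is 7 mm thick (x = +94 to +101 mm of the stand) and the back falls upright to the board; axes as the stand's.
- plate: Whitish 96-well plate, 55 g, flat block 86 (x) x 128 (y) x 14 mm. Origin: centre of its underside; z comes out of the wells (up at the start). It starts flat on the board, its long sides roughly along the backstop. With its near edge in the drip channel at the slope's foot it leans on the backstop at about 50 degrees, rests there and stands 10 (underside) to 19 mm above it.
- edge_a (a point): Middle of the plate's long side at its +x end, half way through the thickness.
- edge_b (a point): Middle of the plate's long side at its -x end, half way through the thickness.
- bottle: Small media bottle with an orange cap, 56 mm across, 111 mm tall, beside the stand on its +y side, loose; origin under its centre. Leave alone.
- marker: White marker pen with a blue cap, 128 mm long, 13 mm thick, lying beside the stand on its -y side, loose; origin under its middle. Leave alone.
- timer: White bench timer 68x62x18 mm, loose, far left; origin under its centre. Leave alone.
Not all that is in view belongs to the job. Of the things that look like the plate, the middle-sized one is meant.

How it is judged:
By the outcome, as a careful person would: the job done as asked, in the order asked, and still so for the second after the job is handed in, with the robot touching nothing.
It also fails if it takes over 58 s, if anything falls off the work surface, if the arm or the gripper's body presses on something with over 40 N, if the wrist force passes 120 N, or if a joint passes its speed limit or range.

## Robot

A 6-joint arm with a two-finger parallel gripper is mounted at the origin on the work surface; the furniture and walls round the work are solid. World frame = base frame: x ahead of the robot, y to its left, z up, the work surface at z = 0. Lengths are in m, angles in rad, forces in N, time in s.
With the tool pointing down it reaches from about 0.325 to 1 m from the base axis. Payload 5.1 kg.
Tool frame: the origin (TCP) lies midway between the tips of the shut fingers; the grasp point (between the pads) lies 19 mm behind it; z points along the fingers, y is the line along which they close (so a half turn about z gives the same grasp; the last joint's range is limited). The gripper opens to 85 mm and grips with 20 to 120 N. Pads are 22 mm wide; open, the fingers measure 114 mm over their backs; the gripper's body (76 mm by 85 mm) begins 54 mm behind the grasp point. The pads swing forward as they close: fully open they stand 13 mm farther back than shut.
Start: joints at [-0.083, 0.124, 1.65, -0, 1.367, -0.083], TCP at [0.65, -0, 0.231] pointing down, gripper open.
Joint ranges: [-2.61, 2.61], [-1.02, 2.33], [0.03, 2.71], [-1.35, 4.49], [0.32, 2.68], [-2.91, 2.91]. Speed limits (rad/s): [2.57, 2.57, 3.14, 3.14, 3.14, 3.14].

## Interface

Orientations are given as a rotation vector (axis times angle).
In Python, from cell import arm, imaging, workorder gives the robot as it stands.
- The arm moves only by the tool send_rows, never from a script. Its argument "increments" is a list of rows, each a list of 5 numbers: the shift along the tool's x, y, z as a fraction of full scale, then the turn about the tool's z as a fraction of full scale, then the closure, from -1 (fully open) to 1 (shut). A call has 1 to 20 rows; each row shifts and turns the commanded pose from where the row before left it, along the tool's axes as they then stand; what a row does not reach is not made up. Full scale, the value 1, is 1 m for a shift and 6 degrees for a turn. A row lasts 1/12 s, in which the tool goes at most 41.7 mm and 7.16 degrees, less where a joint would pass 70% of its speed; a pose out of reach is approached as far as the arm can. A call with a number of a shift or a turn outside -1 to 1 is refused whole. A call with a gripper value outside its range is refused whole. The fingers move at their own pace and stop on an object; "squeeze" is the grip in N (left out, the last holds). Time passes only in rows, so rows that do not move let the fingers close. It gives the time, the measured TCP pose, the force, the opening and the grip force at its end, in the units of the state.
- arm.state(): the state, without advancing time (a new reading comes with each control period).
- imaging.snapshot(name): name is "scene" or "side" or "wrist"; returns the picture (400x640x3 uint8, red, green, blue); there is no depth.
- imaging.camera_info(name): a dict with "camera_matrix" (3x3 intrinsics, pixels), "dist" ([k1, k2, p1, p2, k3] as OpenCV has them; the pictures are not rectified), "extrinsics" (4x4, takes a point from camera to world coordinates). Camera axes: x right, y up, looking along -z (the intrinsics and any distortion apply to the point x, -y, -z); pixel columns grow to the right and rows downward; lengths in m; the calibration is good to about 2 mm. A picture is of the moment at which its call begins: read the wrist's pose just before it. camera_info takes no time and is no camera call; for the wrist camera it gives the pose at the moment of the call.
- workorder.job_done(): hands the job in; it is judged then, once.
The state is a dict: "t": time; "joints": joint angles; "joint_velocities": joint speeds; "effort": joint torques, N m; "tcp_pos": TCP position; "eef_rot": TCP orientation; "contact_force": force on the tool from outside, world axes, zero at the start; "moment": the same for the moment, N m; "opening": finger opening in m; "gripper_force": force on a finger pad.
Only numpy, scipy, OpenCV 4.12 (cv2) and the standard library are available. Lean on these libraries where they do the work, as an engineer would, in place of code of your own. Each camera call takes 0.05 s, during which the arm holds its last target. There are 200 camera calls.

## Working session

There is one attempt and no reset: what is moved stays moved. The work goes in short steps, Python scripts to look and compute and a tool call to move; the robot and the scene stay as the last step left them, time stands still between calls to the robot, and variables do not carry over. Pictures are saved under pics/ and viewed, at most 10 in all, crops included, and the job is handed in when it is done.

Besides the shell and the picture viewer there is one more tool, called after "Emit:" by a JSON object that holds its "name" and its "arguments", one argument or row to a line. send_rows: Moves the arm, as the interface text tells. Its arguments: {"type":"object","properties":{"increments":{"type":"array"},"squeeze":{"type":"number"}},"required":["increments"]}

```bash
ls; mkdir -p pics
python3 - <<'E'
from cell import arm, imaging
import cv2, numpy as np
s=arm.state(); print(s)
for n in ("scene","side"):
    im=imaging.snapshot(n); cv2.imwrite(f"pics/{n}0.png",im[:,:,::-1])
    c=imaging.camera_info(n); print(n,np.round(c["camera_matrix"],1).tolist(),c["dist"],np.round(c["extrinsics"],3).tolist())
E
```

```text
pics
{'t': 0.0, 'joints': array([-8.25701648e-02,  1.24523733e-01,  1.65164940e+00,  3.33666191e-05,
        1.36753962e+00, -8.25856332e-02]), 'joint_velocities': array([ 7.42599742e-04,  2.93585602e-05, -1.48583055e-04,  1.26914288e-03,
        5.95868644e-04, -1.59930933e-03]), 'effort': array([ 3.96925461e-04, -4.23608243e+01, -3.65454090e+01,  2.94756808e-05,
        6.89593100e-03,  2.82237529e-06]), 'tcp_pos': array([6.49389875e-01, 4.98522951e-05, 2.30055526e-01]), 'eef_rot': array([-2.22027250e+00, -2.22029182e+00,  2.11231140e-03]), 'contact_force': array([0.23568898, 0.01501066, 0.93197402]), 'moment': array([-0.01996361,  0.03134311, -0.01036265]), 'gripper_force': 0.0, 'opening': 0.08533712288167616}
scene [[449.8, 0.0, 327.6], [0.0, 449.8, 201.9], [0.0, 0.0, 1.0]] [-0.13095146  0.          0.          0.          0.        ] [[0.679, 0.542, -0.495, -0.28], [-0.734, 0.518, -0.44, -0.624], [0.018, 0.662, 0.749, 1.215], [0.0, 0.0, 0.0, 1.0]]
side [[425.6, 0.0, 324.4], [0.0, 425.6, 196.5], [0.0, 0.0, 1.0]] [-0.05754574  0.          0.          0.          0.        ] [[0.937, 0.222, -0.269, 0.165], [-0.349, 0.584, -0.733, -0.775], [-0.006, 0.781, 0.625, 0.778], [0.0, 0.0, 0.0, 1.0]]
```

View pics/scene0.png

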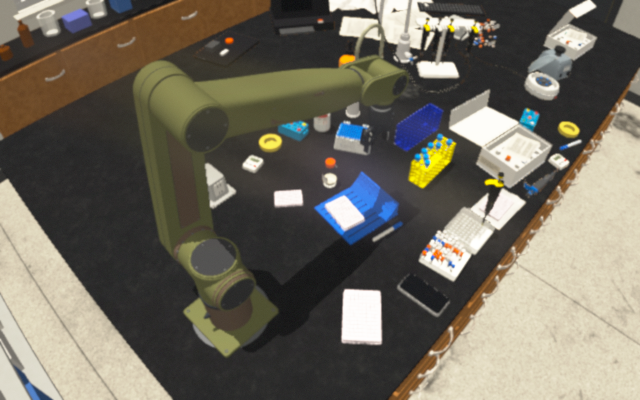

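View pics/side0.png

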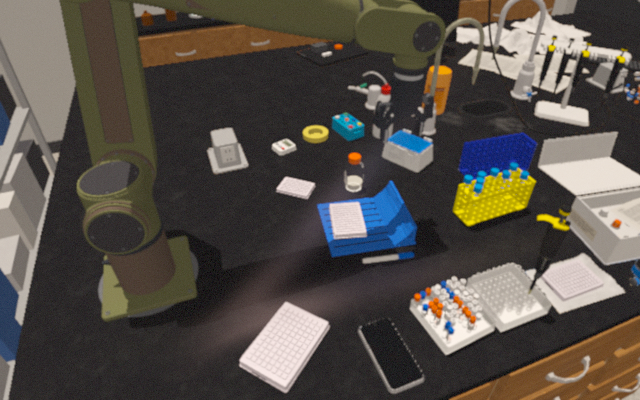

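Side view: three plate lookalikes, the small one at (296,187), the middle one on the blue stand at (349,220) and the large one at (286,345). I choose the middle one, on the stand. The backstop is on the stand's right (+x) side, the bottle is at (354,170) and the marker at (388,258).

```bash
cat > h.py <<'E'
from cell import arm, imaging
import cv2, numpy as np
np.set_printoptions(precision=4,suppress=True)
from scipy.spatial.transform import Rotation as R
def rays(n,uv,c=None):
    c=c or imaging.camera_info(n); K=np.array(c["camera_matrix"]); d=np.array(c["dist"]); E=np.array(c["extrinsics"])
    p=cv2.undistortPoints(np.array(uv,float).reshape(-1,1,2),K,d).reshape(-1,2)
    v=np.c_[p[:,0],-p[:,1],-np.ones(len(p))]@E[:3,:3].T
    return E[:3,3],v
def onz(n,uv,z,c=None):
    o,v=rays(n,uv,c); return o+v*((z-o[2])/v[:,2])[:,None]
def proj(n,P,c=None):
    c=c or imaging.camera_info(n); E=np.array(c["extrinsics"]); q=(np.array(P,float).reshape(-1,3)-E[:3,3])@E[:3,:3]
    q=q*[1,-1,-1]; return cv2.projectPoints(q,np.zeros(3),np.zeros(3),np.array(c["camera_matrix"]),np.array(c["dist"]))[0].reshape(-1,2)
def big(mask,near):
    n,l,s,ce=cv2.connectedComponentsWithStats(mask.astype(np.uint8))
    i=min([k for k in range(1,n) if s[k,4]>150],key=lambda k:np.hypot(*(ce[k]-near))); return (l==i).astype(np.uint8),s[i],ce[i]
def white(im):
    h=cv2.cvtColor(im,cv2.COLOR_RGB2HSV); return (h[...,1]<70)&(h[...,2]>120)
def blue(im):
    h=cv2.cvtColor(im,cv2.COLOR_RGB2HSV); return (h[...,0]>98)&(h[...,0]<125)&(h[...,1]>140)&(h[...,2]>50)
def box(m):
    c=max(cv2.findContours(m,cv2.RETR_EXTERNAL,cv2.CHAIN_APPROX_NONE)[0],key=cv2.contourArea)
    return cv2.boxPoints(cv2.minAreaRect(c)),c
E
python3 - <<'E'
from h import *
for n,pp in (("side",(349,220)),("scene",(345,211))):
    im=imaging.snapshot(n)
    m,s,ce=big(white(im),pp); c=box(m)[1]
    q=cv2.approxPolyDP(cv2.convexHull(c),4,True).reshape(-1,2)
    P=onz(n,c.reshape(-1,2),0.022)[:,:2].astype(np.float32)
    print(n,s,q.tolist(),onz(n,q,0.022)[:,:2].tolist(),"plate rect",cv2.minAreaRect(P))
    mb,s,ce=big(blue(im)|(m>0),pp); c=box(mb)[1]
    q=cv2.approxPolyDP(cv2.convexHull(c),3,True).reshape(-1,2); print("stand",q.tolist()); print(onz(n,q,0.008)[:,:2]); print(onz(n,q,0.06)[:,:2])
    x,y=pp; cr=im[y-60:y+60,x-60:x+100]; cv2.imwrite(f"pics/c_{n}.png",cv2.resize(cr,None,fx=5,fy=5,interpolation=cv2.INTER_CUBIC)[:,:,::-1])
im=imaging.snapshot("wrist"); cv2.imwrite("pics/w0.png",im[:,:,::-1]); c=imaging.camera_info("wrist"); print(c)
E
```

```text
side [ 329  202   38   38 1183] [[358, 202], [366, 236], [334, 238], [329, 204]] [[0.5690971186556586, 0.05551500417157329], [0.5327520406535622, -0.07664694273271777], [0.45388219258892915, -0.054461846316941065], [0.49016268988227835, 0.07615728975354508]] plate rect ((0.5117008090019226, 0.00026128441095352173), (0.1438257247209549, 0.08927736431360245), 75.02112579345703)
stand [[391, 180], [417, 226], [415, 244], [332, 257], [317, 205]]
[[ 0.7133  0.1317]
 [ 0.6828 -0.0774]
 [ 0.6439 -0.1348]
 [ 0.4303 -0.1016]
 [ 0.4629  0.0998]]
[[ 0.6763  0.0705]
 [ 0.6478 -0.1245]
 [ 0.6115 -0.178 ]
 [ 0.4123 -0.147 ]
 [ 0.4428  0.0408]]
scene [325 196  40  35 798] [[342, 196], [364, 218], [346, 230], [325, 207]] [[0.5637156699198844, 0.05823674095376841], [0.5396994423678525, -0.06435468410327816], [0.4576833579173704, -0.0538574340378104], [0.4835652459545197, 0.06677539088596363]] plate rect ((0.5126122236251831, 0.0024768710136413574), (0.13725021481513977, 0.09209923446178436), 75.00936889648438)
stand [[362, 172], [397, 203], [396, 214], [349, 244], [314, 207]]
[[ 0.719   0.0931]
 [ 0.6853 -0.0995]
 [ 0.6414 -0.1281]
 [ 0.429  -0.0932]
 [ 0.4656  0.1031]]
[[ 0.676   0.0622]
 [ 0.6437 -0.1221]
 [ 0.6017 -0.1495]
 [ 0.3985 -0.116 ]
 [ 0.4335  0.0718]]
{'camera_matrix': array([[329.6514,   0.    , 323.4973],
       [  0.    , 329.6514, 197.616 ],
       [  0.    ,   0.    ,   1.    ]]), 'dist': array([-0.0565,  0.    ,  0.    ,  0.    ,  0.    ]), 'extrinsics': array([[ 1.    , -0.0001,  0.0008,  0.6495],
       [-0.0002,  0.9498,  0.3129,  0.0798],
       [-0.0008, -0.3129,  0.9498,  0.3745],
       [ 0.    ,  0.    ,  0.    ,  1.    ]])}
```

View pics/c_side.png

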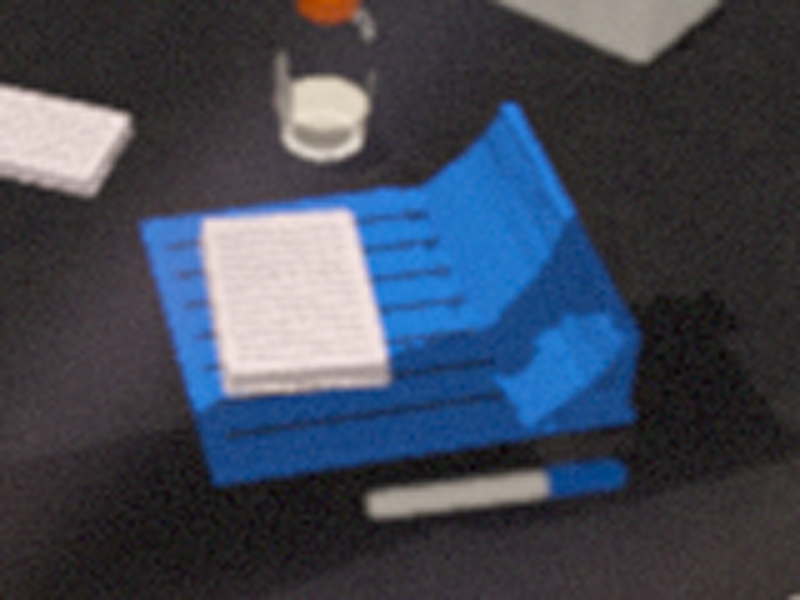

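View pics/w0.png

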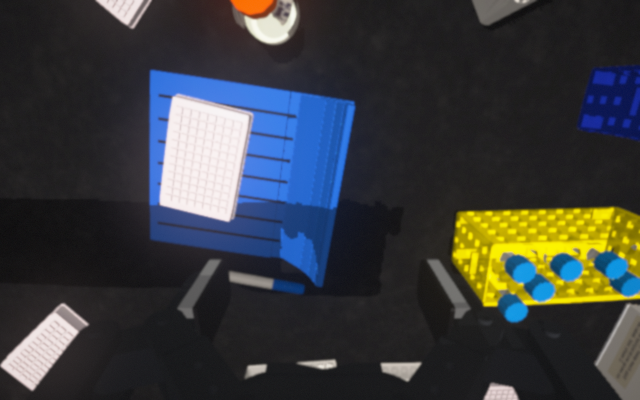

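The crop confirms the choice: the middle plate is on the stand, wells up, turned about 5° from the backstop. In the wrist view the board's corners are near (151,70), (355,100), (323,286) and (151,240), and the plate is at (173,94)–(233,221). I'll measure from this view.

Run:
```python
from h import *
c=imaging.camera_info("wrist"); im=cv2.imread("pics/w0.png")[:,:,::-1].copy()
q=[(151,70),(151,240)]; P=onz("wrist",q,.008,c); T=onz("wrist",[(355,100),(323,286)],.06,c)
print("board -x edge",P[:,:2],np.linalg.norm(P[0]-P[1]),"top",T[:,:2],np.linalg.norm(T[0]-T[1]))
for A,B in ((P[0],P[1]),(T[0],T[1])): print("yaw",np.degrees(np.arctan2(*(A-B)[:2])))
h=cv2.cvtColor(im,cv2.COLOR_RGB2HSV); m,s,ce=big((h[...,1]<70)&(h[...,2]>120),(205,157)); b,ct=box(m); print(s,b.tolist())
X=onz("wrist",ct.reshape(-1,2),.022,c)[:,:2].astype(np.float32); print(cv2.minAreaRect(X))
y=np.array([P[0]-P[1],T[0]-T[1]])[:,:2].sum(0); y/=np.linalg.norm(y); x=np.array([y[1],-y[0]])
o1=P[:,:2].mean(0)+.115*x; o2=T[:,:2].mean(0)-.101*x; print("x axis",x,"origin est",o1,o2)
o=(o1+o2)/2; pc=np.array(cv2.minAreaRect(X)[0]); print("plate in stand",(pc-o)@x,(pc-o)@y, "edges x",((X-o)@x).min(),((X-o)@x).max())
mk=onz("wrist",[(266,282)],.006,c)[0,:2]-o; bt=onz("wrist",[(275,28)],.01,c)[0,:2]-o; print("marker",mk@x,mk@y,"bottle",bt@x,bt@y)
```

```text
board -x edge [[ 0.466   0.1017]
 [ 0.4345 -0.0966]] 0.2007701729014988 top [[ 0.6783  0.0707]
 [ 0.6487 -0.1268]] 0.19970587722623717
yaw 9.03862900039667
yaw 8.509793088863155
[ 159   94   94  128 9115] [[149.43109130859375, 206.28245544433594], [171.86984252929688, 92.59274291992188], [255.51922607421875, 109.10249328613281], [233.08047485351562, 222.79220581054688]]
((0.5178892016410828, 0.006272658705711365), (0.1301228404045105, 0.08958027511835098), 75.24988555908203)
x axis [ 0.9883 -0.1526] origin est [ 0.5639 -0.015 ] [ 0.5637 -0.0127]
plate in stand -0.048426364249910946 0.012846118198319972 edges x -0.09792194322806781 0.0006704748996135377
marker 0.03271212529580546 -0.13936783020871565 bottle 0.01259883219710979 0.15760645605343743
```

Emit:
{"name": "send_rows", "arguments": {
  "increments": [
    [0, 0, 0, -0.967, -1],
    [0, 0, 0, -0.967, -1],
    [0, 0, 0, -0.967, -1],
    [0, 0, 0, -0.967, -1],
    [0, 0, 0, -0.967, -1],
    [0, 0, 0, -0.967, -1],
    [0, 0, 0, -0.967, -1],
    [0, 0, 0, -0.967, -1],
    [0, 0, 0, -0.967, -1],
    [0, 0, 0, -0.967, -1],
    [0, 0, 0, -0.967, -1],
    [0, 0, 0, -0.967, -1],
    [0, 0, 0, -0.967, -1],
    [0, 0, 0, -0.967, -1],
    [0, 0, 0, 0, -1],
    [0, 0, 0, 0, -1]
  ]
}}

```text
t: 1.58
tcp_pos: [0.6499, -0.0, 0.2312]
eef_rot: [-0.244, -3.132, 0.0]
contact_force: [0.1, 0.4, 0.9]
opening: 0.0856
gripper_force: 0.0
```

```bash
cat >> h.py <<'E'
O=np.array([.5638,-.0139]); X=np.array([.9883,-.1526]); Y=np.array([.1526,.9883])
def S(p): p=np.asarray(p); return (p[...,:2]-O)@np.c_[X,Y]
def st():
    s=arm.state(); M=R.from_rotvec(s["eef_rot"]).as_matrix()
    print("t",round(s["t"],2),"tcp stand mm",np.round(np.r_[S(s["tcp_pos"]),s["tcp_pos"][2]]*1e3,1),"toolx,y",M[:2,0],M[:2,1],"F",s["contact_force"],"open",s["opening"]); return s,M
def goto(x,y,z):
    s,M=st(); t=np.r_[O+x*X+y*Y,z]; print("tool shift mm",(t-s["tcp_pos"])@M*1e3)
E
python3 -c "
from h import *
goto(-.130,.012,.1)"
```

```text
t 1.58 tcp stand mm [ 83.   26.9 231.2] toolx,y [-0.9879  0.155 ] [0.155  0.9879] F [0.1258 0.3927 0.8625] open 0.08562229553457132
tool shift mm [212.9056 -15.3721 131.2126]
```

Emit:
{"name": "send_rows", "arguments": {
  "increments": [
    [0.02, -0.002, 0, 0, -1],
    [0.03, -0.002, 0, 0, -1],
    [0.03, -0.002, 0, 0, -1],
    [0.03, -0.002, 0, 0, -1],
    [0.03, -0.002, 0, 0, -1],
    [0.03, -0.002, 0, 0, -1],
    [0.03, -0.002, 0, 0, -1],
    [0.013, -0.001, 0, 0, -1],
    [0, 0, 0.03, 0, -1],
    [0, 0, 0.03, 0, -1],
    [0, 0, 0.03, 0, -1],
    [0, 0, 0.03, 0, -1],
    [0, 0, 0.03, 0, -1],
    [0, 0, 0.02, 0, -1],
    [0, 0, 0, 0, -1],
    [0, 0, 0, 0, -1]
  ]
}}

```text
t: 2.92
tcp_pos: [0.4363, 0.0177, 0.0606]
eef_rot: [-0.242, -3.13, -0.0]
contact_force: [0.2, 0.9, 0.8]
opening: 0.0855
gripper_force: 0.0
```

```bash
python3 -c "
from h import *
goto(-.130,.012,.002)
cv2.imwrite('pics/w1.png',imaging.snapshot('wrist')[:,:,::-1])"
```

```text
t 2.92 tcp stand mm [-130.8   11.8   60.6] toolx,y [-0.9881  0.1539] [0.1539 0.9881] F [0.2148 0.9325 0.8358] open 0.08547292477285753
tool shift mm [-0.9522  0.2262 58.6118]
```

View pics/w1.png

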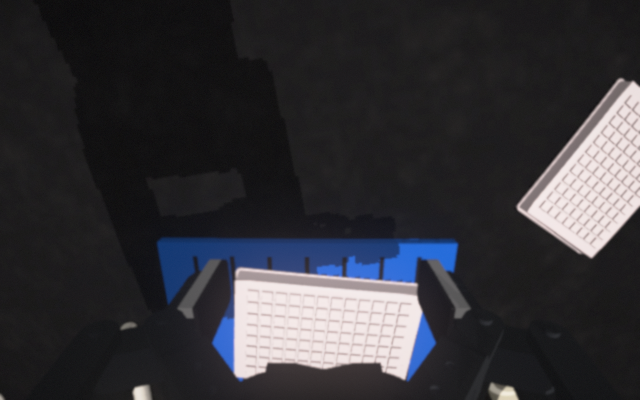

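Emit:
{"name": "send_rows", "arguments": {
  "increments": [
    [-0.001, 0, 0.02, 0, -1],
    [0, 0, 0.02, 0, -1],
    [0, 0, 0.01, 0, -1],
    [0, 0, 0.006, 0, -1],
    [0, 0, 0.003, 0, -1],
    [0, 0, 0, 0, -1],
    [0, 0, 0.0015, 0, -1],
    [0, 0, 0.0015, 0, -1],
    [0, 0, 0, 0, -1],
    [0, 0, 0, 0, -1]
  ]
}}

```text
t: 3.8
tcp_pos: [0.4385, 0.0175, -0.0003]
eef_rot: [0.24, 3.132, -0.0]
contact_force: [-0.1, -0.2, -0.3]
opening: 0.0855
gripper_force: 0.0
```

```bash
python3 -c "
from h import *
goto(-.130,.012,-.002)
im=imaging.snapshot('side')[150:290,270:450]
cv2.imwrite('pics/s1.png',cv2.resize(im,None,fx=4,fy=4,interpolation=cv2.INTER_CUBIC)[:,:,::-1])"
```

```text
t 3.8 tcp stand mm [-128.6   11.9   -0.3] toolx,y [-0.9883  0.1525] [0.1525 0.9883] F [-0.077  -0.2095 -0.2666] open 0.08545103587763825
tool shift mm [1.3915 0.119  1.7313]
```

View pics/s1.png

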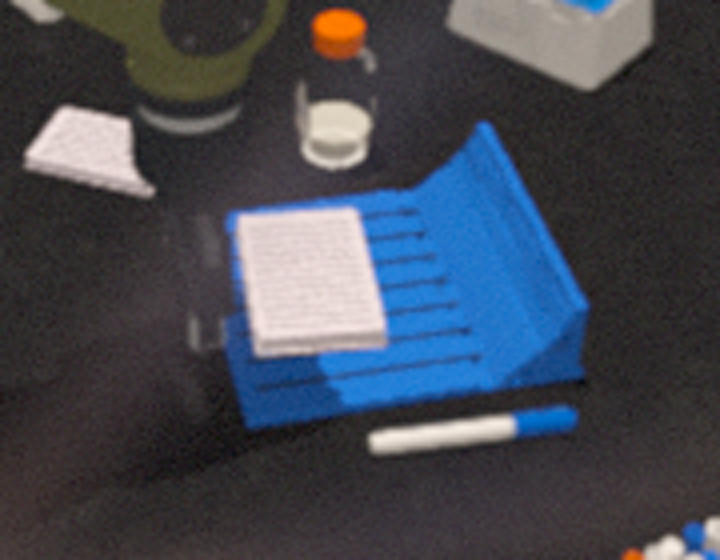

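Emit:
{"name": "send_rows", "arguments": {
  "increments": [
    [0, 0, 0.0015, 0, -1],
    [-0.004, 0, 0, 0, -1],
    [-0.005, 0, 0, 0, -1],
    [-0.005, 0, 0, 0, -1],
    [-0.005, 0, 0, 0, -1],
    [-0.005, 0, 0, 0, -1],
    [-0.005, 0, 0, 0, -1],
    [-0.005, 0, 0, 0, -1],
    [-0.005, 0, 0, 0, -1],
    [-0.005, 0, 0, 0, -1],
    [-0.005, 0, 0, 0, -1],
    [-0.005, 0, 0, 0, -1],
    [-0.005, 0, 0, 0, -1],
    [-0.005, 0, 0, 0, -1],
    [-0.005, 0, 0, 0, -1],
    [-0.005, 0, 0, 0, -1],
    [-0.005, 0, 0, 0, -1],
    [0, 0, 0, 0, -1],
    [0, 0, 0, 0, -1]
  ]
}}

```text
t: 5.43
tcp_pos: [0.5166, 0.0054, -0.0021]
eef_rot: [0.24, 3.132, -0.0]
contact_force: [-0.3, 0.9, 0.8]
opening: 0.0856
gripper_force: 0.0
```

```bash
cat >> h.py <<'E'
def crop(n,name,r=(150,290,270,450),f=4):
    im=imaging.snapshot(n)[r[0]:r[1],r[2]:r[3]]; cv2.imwrite(f'pics/{name}.png',cv2.resize(im,None,fx=f,fy=f,interpolation=cv2.INTER_CUBIC)[:,:,::-1])
E
python3 -c "
from h import *
goto(.024,.012,-.002)
im=imaging.snapshot('side'); m,s,ce=big(white(im),(365,218)); print(s,cv2.approxPolyDP(cv2.convexHull(box(m)[1]),3,True).reshape(-1,2).tolist()); q=cv2.approxPolyDP(cv2.convexHull(box(m)[1]),3,True).reshape(-1,2); print(S(onz('side',q,.022)))"
```

```text
t 5.43 tcp stand mm [-49.6  11.8  -2.1] toolx,y [-0.9883  0.1526] [0.1526 0.9883] F [-0.3382  0.8662  0.7515] open 0.08557286296442461
tool shift mm [-73.5903   0.1656  -0.1024]
[355 197  34  39 926] [[374, 197], [388, 230], [357, 235], [357, 199]]
[[ 0.0449  0.0815]
 [ 0.0408 -0.0572]
 [-0.0426 -0.0584]
 [-0.0046  0.0829]]
```

Emit:
{"name": "send_rows", "arguments": {
  "increments": [
    [-0.004, 0, 0, 0, -1],
    [-0.004, 0, 0, 0, -1],
    [-0.004, 0, 0, 0, -1],
    [-0.004, 0, 0, 0, -1],
    [-0.004, 0, 0, 0, -1],
    [-0.004, 0, 0, 0, -1],
    [-0.004, 0, 0, 0, -1],
    [-0.004, 0, 0, 0, -1],
    [-0.004, 0, 0, 0, -1],
    [-0.004, 0, 0, 0, -1],
    [-0.004, 0, 0, 0, -1],
    [-0.004, 0, 0, 0, -1],
    [-0.004, 0, 0, 0, -1],
    [-0.004, 0, 0, 0, -1],
    [-0.004, 0, 0, 0, -1],
    [-0.004, 0, 0, 0, -1],
    [0, 0, 0, 0, -1]
  ]
}}

```text
t: 6.9
tcp_pos: [0.5807, -0.0045, -0.0018]
eef_rot: [0.24, 3.131, -0.0]
contact_force: [0.0, 0.6, -0.2]
opening: 0.0856
gripper_force: 0.0
```

```bash
python3 -c "
from h import *
goto(.024,.012,-.002)
crop('side','s2')"
```

```text
t 6.9 tcp stand mm [15.3 11.8 -1.8] toolx,y [-0.9883  0.1526] [0.1526 0.9883] F [ 0.0461  0.6314 -0.2191] open 0.08561326493799501
tool shift mm [-8.7482  0.1641  0.2132]
```

View pics/s2.png

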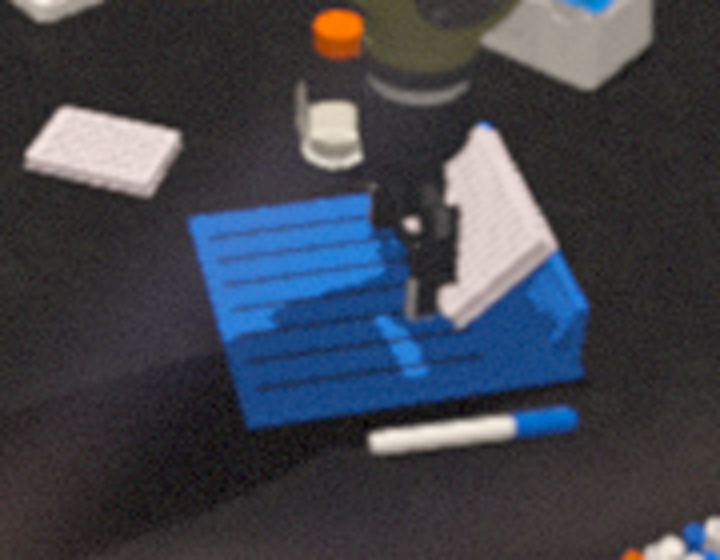

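The plate now leans on the backstop, its side profile running from (455,320) up to (550,245) in the crop. I'll push on gently to seat its lower edge in the channel.

Emit:
{"name": "send_rows", "arguments": {
  "increments": [
    [-0.002, 0, 0, 0, -1],
    [-0.002, 0, 0, 0, -1],
    [-0.002, 0, 0, 0, -1],
    [-0.001, 0, 0, 0, -1],
    [-0.001, 0, 0, 0, -1],
    [0, 0, 0, 0, -1]
  ]
}}

```text
t: 7.45
tcp_pos: [0.5876, -0.0056, -0.0022]
eef_rot: [0.24, 3.132, 0.0]
contact_force: [-0.5, 0.7, 0.6]
opening: 0.0852
gripper_force: 0.0
```

```bash
cat >> h.py <<'E'
def corners():
    im=imaging.snapshot('side'); m,s,ce=big(white(im),(395,205)); q=cv2.approxPolyDP(cv2.convexHull(box(m)[1]),2.5,True).reshape(-1,2); print(s,q.tolist()); return q
E
python3 -c "
from h import *
goto(.024,.012,-.002); corners()
# expected pixels for leaning plate, -y end face, y=-.052, lower corner c, angle from wall top
for c in (.036,.041,.046):
    th=np.arctan2(.055,.094-c); f=lambda a,b:(c+a*np.cos(th)-b*np.sin(th),.005+a*np.sin(th)+b*np.cos(th))
    print(c,np.degrees(th),proj('side',[np.r_[O+x*X-.052*Y,z] for x,z in (f(0,0),f(0,.014),f(.086,.014),f(.086,0))]).round(1).tolist())
"
```

```text
t 7.45 tcp stand mm [22.2 11.9 -2.2] toolx,y [-0.9883  0.1525] [0.1525 0.9883] F [-0.5186  0.7016  0.624 ] open 0.08516647162838308
tool shift mm [-1.7629  0.1364 -0.1628]
[382 181  28  51 788] [[393, 181], [409, 211], [386, 231], [382, 227], [384, 190]]
0.036 43.47923033885623 [[385.1, 233.7], [381.9, 231.4], [407.2, 210.8], [410.3, 213.3]]
0.041 46.06091169026423 [[386.9, 233.4], [383.5, 231.3], [408.0, 210.1], [411.3, 212.4]]
0.046 48.88790956083307 [[388.7, 233.1], [385.2, 231.1], [408.6, 209.3], [412.1, 211.5]]
```

Emit:
{"name": "send_rows", "arguments": {
  "increments": [
    [-0.001, 0, 0, 0, -1],
    [-0.001, 0, 0, 0, -1],
    [0, 0, 0, 0, -1],
    [0, 0, 0, 0, -1],
    [0.002, 0, 0, 0, -1],
    [0.002, 0, 0, 0, -1],
    [0.004, 0, 0, 0, -1],
    [0.008, 0, 0, 0, -1],
    [0.012, 0, 0, 0, -1],
    [0.02, 0, 0, 0, -1],
    [0, 0, 0, 0, -1],
    [0, 0, 0, 0, -1]
  ]
}}

```text
t: 8.5
tcp_pos: [0.5408, 0.0017, -0.0025]
eef_rot: [-0.24, -3.132, -0.0]
contact_force: [0.8, 0.3, -0.1]
opening: 0.0852
gripper_force: 0.0
```

```bash
python3 -c "
from h import *
goto(.128,.008,.14); corners(); crop('side','s3')
"
```

```text
t 8.5 tcp stand mm [-25.1  11.9  -2.5] toolx,y [-0.9883  0.1523] [0.1523 0.9883] F [ 0.8269  0.2686 -0.0544] open 0.08523294949959383
tool shift mm [-153.0436   -3.9324 -142.5411]
[ 371  180   40   52 1184] [[391, 180], [410, 209], [387, 231], [382, 227], [371, 199]]
```

View pics/s3.png

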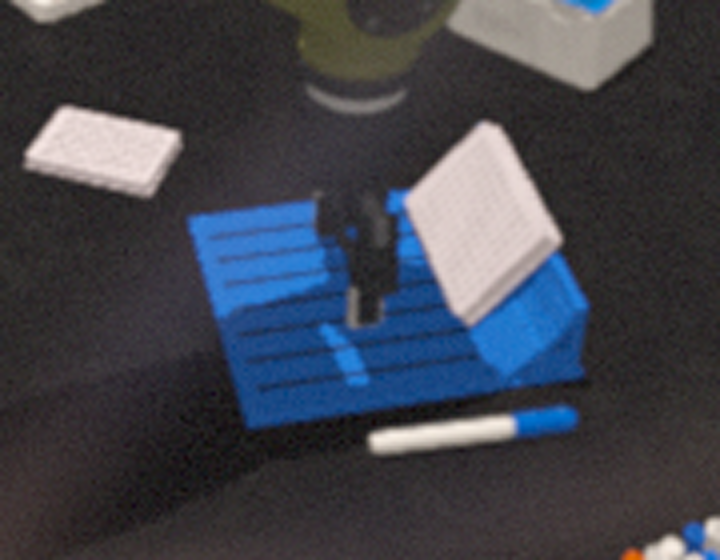

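The plate rests on its own at about 49°, with its upper edge running (491,122)–(560,240) in the crop, above the wall top. Next I lift, pass over the backstop and come down behind it.

Emit:
{"name": "send_rows", "arguments": {
  "increments": [
    [0, 0, -0.02, 0, -1],
    [0, 0, -0.03, 0, -1],
    [0, 0, -0.03, 0, -1],
    [0, 0, -0.03, 0, -1],
    [0, 0, -0.03, 0, -1],
    [-0.01, 0, -0.003, 0, -1],
    [-0.025, 0, 0, 0, -1],
    [-0.025, -0.001, 0, 0, -1],
    [-0.025, -0.001, 0, 0, -1],
    [-0.025, -0.001, 0, 0, -1],
    [-0.025, 0, 0, 0, -1],
    [-0.015, 0, 0, 0, -1],
    [-0.006, 0, 0, 0, -1],
    [0, 0, 0, 0, -1],
    [0, 0, 0, 0, -1]
  ]
}}

```text
t: 9.85
tcp_pos: [0.6954, -0.0253, 0.1401]
eef_rot: [-0.24, -3.131, -0.0]
contact_force: [-0.1, -0.0, 0.9]
opening: 0.0855
gripper_force: 0.0
```

```bash
python3 -c "
from h import *
goto(.130,.009,.051); corners()
c=.046;th=np.radians(49);f=lambda a,b:(c+a*np.cos(th)-b*np.sin(th),.005+a*np.sin(th)+b*np.cos(th))
for y in (-.052,.076): print(proj('side',[np.r_[O+x*X+y*Y,z] for x,z in (f(0,0),f(0,.014),f(.086,.014),f(.086,0))]).round(1).tolist())
"
```

```text
t 9.85 tcp stand mm [131.8   8.8 140.1] toolx,y [-0.9883  0.1526] [0.1526 0.9883] F [-0.0623 -0.0333  0.8675] open 0.08546015987904465
tool shift mm [ 1.7221  0.1554 89.0955]
[ 371  180   40   52 1181] [[391, 180], [410, 210], [387, 231], [371, 199]]
[[388.7, 233.1], [385.2, 231.1], [408.6, 209.3], [412.1, 211.4]]
[[374.5, 202.8], [371.2, 200.8], [392.3, 179.9], [395.6, 182.1]]
```

Emit:
{"name": "send_rows", "arguments": {
  "increments": [
    [0, 0, 0.02, 0, -1],
    [0, 0, 0.025, 0, -1],
    [0, 0, 0.025, 0, -1],
    [0, 0, 0.014, 0, -1],
    [0, 0, 0.005, 0, -1],
    [0, 0, 0, 0, -1],
    [0.005, 0, 0, 0, -1],
    [0.005, 0, 0, 0, -1],
    [0.004, 0, 0, 0, -1],
    [0.004, 0, 0, 0, -1],
    [0.004, 0, 0, 0, -1],
    [0.004, 0, 0, 0, -1],
    [0.004, 0, 0, 0, -1],
    [0.004, 0, 0, 0, -1],
    [0, 0, 0, 0, -1]
  ]
}}

```text
t: 11.15
tcp_pos: [0.6612, -0.0199, 0.0516]
eef_rot: [-0.24, -3.132, -0.0]
contact_force: [0.4, -0.1, -0.8]
opening: 0.0854
gripper_force: 0.0
```

```bash
python3 -c "
from h import *
st(); crop('side','s4')
"
```

```text
t 11.15 tcp stand mm [97.1  8.9 51.6] toolx,y [-0.9883  0.1525] [0.1525 0.9883] F [ 0.3874 -0.0922 -0.7519] open 0.08538537173430064
```

View pics/s4.png

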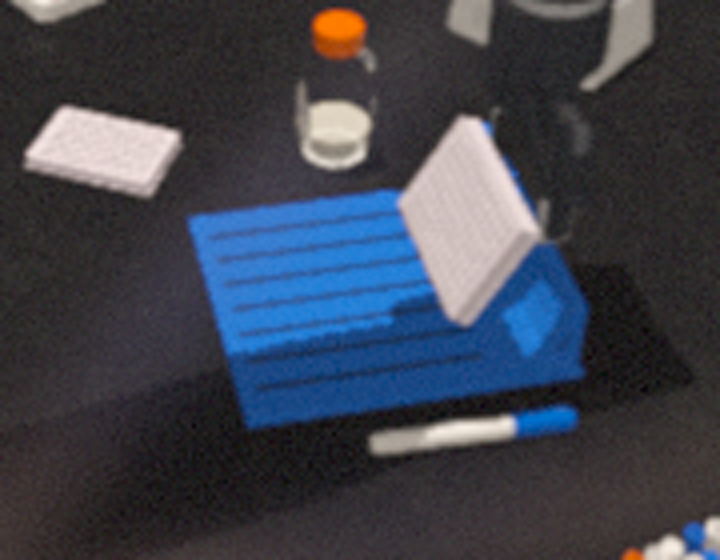

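The plate is turning up about its lower edge with the fingers behind it; the bottle and marker haven't moved. I'll keep pushing.

Emit:
{"name": "send_rows", "arguments": {
  "increments": [
    [0.003, 0, -0.001, 0, -1],
    [0.003, 0, -0.001, 0, -1],
    [0.003, 0, -0.001, 0, -1],
    [0.003, 0, -0.001, 0, -1],
    [0.003, 0, -0.001, 0, -1],
    [0.003, 0, -0.001, 0, -1],
    [0.003, 0, -0.001, 0, -1],
    [0.003, 0, -0.001, 0, -1],
    [0.003, 0, -0.001, 0, -1],
    [0.003, 0, -0.001, 0, -1],
    [0.003, 0, 0, 0, -1],
    [0.003, 0, 0, 0, -1],
    [0, 0, 0, 0, -1]
  ]
}}

```text
t: 12.28
tcp_pos: [0.6258, -0.0145, 0.0617]
eef_rot: [-0.24, -3.132, -0.0]
contact_force: [-0.3, 0.1, -0.5]
opening: 0.0857
gripper_force: 0.0
```

```bash
python3 -c "
from h import *
st(); q=corners(); print(S(onz('side',q,.08)),S(onz('side',q,.005)))
"
```

```text
t 12.28 tcp stand mm [61.4  8.9 61.7] toolx,y [-0.9883  0.1524] [0.1524 0.9883] F [-0.3294  0.0508 -0.5087] open 0.08567180207663798
[369 177  24  54 779] [[375, 177], [392, 204], [386, 230], [380, 228], [369, 203]]
[[ 0.0487  0.0978]
 [ 0.057  -0.0244]
 [ 0.0116 -0.1142]
 [-0.0003 -0.1045]
 [ 0.0003 -0.0081]] [[ 0.0838  0.1956]
 [ 0.093   0.0604]
 [ 0.0428 -0.0391]
 [ 0.0295 -0.0283]
 [ 0.0303  0.0784]]
```

Emit:
{"name": "send_rows", "arguments": {
  "increments": [
    [0.003, 0, 0, 0, -1],
    [0.003, 0, 0, 0, -1],
    [0.003, 0, 0, 0, -1],
    [0.003, 0, 0, 0, -1],
    [0.003, 0, 0, 0, -1],
    [0.003, 0, 0, 0, -1],
    [0.003, 0, 0, 0, -1],
    [0.003, 0, 0, 0, -1],
    [0.003, 0, 0, 0, -1],
    [0.003, 0, 0, 0, -1],
    [0, 0, 0, 0, -1],
    [0, 0, 0, 0, -1],
    [0, 0, 0, 0, -1],
    [0, 0, 0, 0, -1],
    [0, 0, 0, 0, -1]
  ]
}}

```text
t: 13.58
tcp_pos: [0.597, -0.0101, 0.0618]
eef_rot: [0.24, 3.132, 0.0]
contact_force: [0.1, -0.2, 0.3]
opening: 0.0854
gripper_force: 0.0
```

```bash
python3 -c "
from h import *
st(); crop('side','s5')
im=imaging.snapshot('side'); m,s,ce=big(white(im),(365,218)); q=cv2.approxPolyDP(cv2.convexHull(box(m)[1]),3,True).reshape(-1,2); print(s,q.tolist(),S(onz('side',q,.022)))
"
```

```text
t 13.58 tcp stand mm [32.2  8.8 61.8] toolx,y [-0.9883  0.1526] [0.1526 0.9883] F [ 0.0672 -0.2061  0.2633] open 0.0854132952144896
[ 339  198   43   39 1183] [[367, 198], [381, 228], [379, 232], [350, 236], [339, 202]] [[ 0.0242  0.0813]
 [ 0.0253 -0.0461]
 [ 0.0157 -0.0595]
 [-0.061  -0.0582]
 [-0.0573  0.0805]]
```

View pics/s5.png

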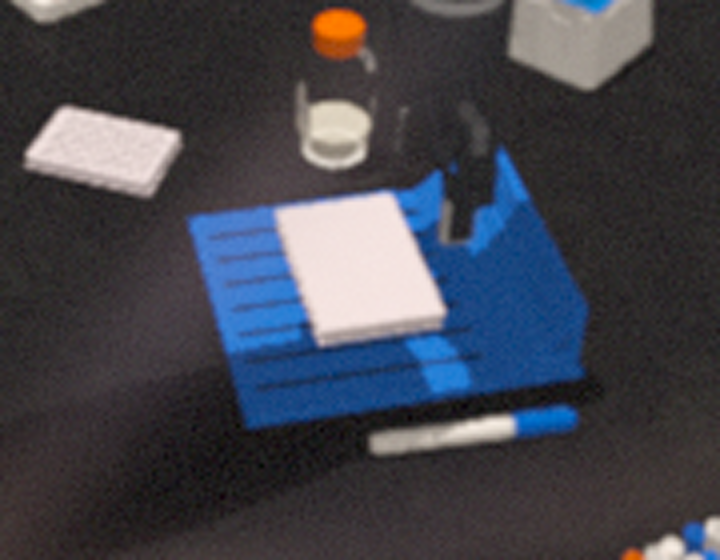

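The plate has flipped and lies flat and smooth side up on the board, corners (275,208), (390,192), (443,325) and (320,345) in the crop. At top height it spans 83 mm × 128–139 mm, which fits the plate lying flat. The bottle and marker are untouched. I'll lift clear and hand in.

Emit:
{"name": "send_rows", "arguments": {
  "increments": [
    [0, 0, -0.02, 0, -1],
    [0, 0, -0.03, 0, -1],
    [0, 0, -0.03, 0, -1],
    [0, 0, -0.03, 0, -1],
    [0, 0, -0.02, 0, -1],
    [0, 0, 0, 0, -1],
    [0, 0, 0, 0, -1],
    [0, 0, 0, 0, -1]
  ]
}}

```text
t: 14.35
tcp_pos: [0.5961, -0.01, 0.1904]
eef_rot: [-0.24, -3.13, -0.0]
contact_force: [0.7, -0.0, -1.2]
opening: 0.0853
gripper_force: 0.0
```

```bash
python3 -c "
from h import *
from cell import workorder
st(); im=imaging.snapshot('side'); m,s,ce=big(white(im),(365,218)); print(s)
print(workorder.job_done())
"
```

```text
t 14.35 tcp stand mm [ 31.3   8.8 190.4] toolx,y [-0.9883  0.1525] [0.1525 0.9883] F [ 0.6532 -0.0467 -1.1548] open 0.0852722235754918
[ 339  198   43   39 1173]
the job is handed in; nothing more can be done
None
```

The plate was pushed up the backstop until it leaned there, then flipped from behind; it lies flat, wells-down, on the board with the bottle and marker unmoved in the last picture, and the job was handed in at about 14 s with the arm clear.

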